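# Clamp a gel cassette in its casting stand

## Robot

A 7-joint arm with a two-finger parallel gripper is mounted at the origin on a cart in front of the work surface, level with it; the furniture and walls round the work are solid. World frame = base frame: x ahead of the robot, y to its left, z up, the work surface at z = 0. Lengths are in mm, angles in rad, forces in N, time in s.
With the tool pointing down it reaches from about 400 to 900 mm from the base axis. Payload 5.5 kg.
Tool frame: the origin (TCP) lies at the very end of the fingers, on their centre line; the grasp point (between the pads) lies 19 mm behind it; z points along the fingers, y is the line along which they close (so a half turn about z gives the same grasp; the last joint's range is limited). The gripper opens to 92 mm and grips with 3 to 60 N. Pads are 19 mm wide; open, the fingers measure 130 mm over their backs; the gripper's body (75 mm by 190 mm) begins 47 mm behind the grasp point.
Start: joints at [1.367, 0.501, -0.427, 1.55, 0.221, 1.138, -0.21], TCP at [292.551, -580.443, 226.729] pointing down, gripper open.
Joint ranges: [-2.88, 2.88], [-0.31, 2.03], [-1.54, 1.56], [0.2, 2.42], [-1.41, 4.55], [0.19, 2.02], [-2.57, 2.57]. Speed limits (rad/s): [2.57, 2.57, 3.14, 3.14, 3.14, 3.14, 3.14].

## Interface

Orientations are given as a unit quaternion [x, y, z, w].
In Python, from station import ctrl, optics, finish_job gives the robot as it stands.
- The arm moves only by the shell command python3 -m creep 'ROWS'. ROWS is JSON, a list of rows, each a list of 3 entries, a list of its own where there are three numbers: the shift along the tool's x, y, z in units of 30 mm (1.0 is 30 mm), then the turn, a rotation vector about the tool's x, y, z in units of 6 degrees (1.0 is 6 degrees), then the finger opening in mm, from 0 to 91.8. In form: [[[x, y, z], [wx, wy, wz], grip], ...]. A call has exactly 5 rows; each row shifts and turns the commanded pose from where the row before left it, along the tool's axes as they then stand; what a row does not reach is not made up. A row lasts 1/12 s, in which the tool goes at most 41.7 mm and 7.16 degrees, less where a joint would pass 70% of its speed; a pose out of reach is approached as far as the arm can. A call is refused whole if a number of a shift passes 1 or a number of a turn 1, either way. A call with a gripper value outside its range is refused whole. The fingers move at their own pace and stop on an object; the grip force is fixed at half the most. Time passes only in rows, so rows that do not move let the fingers close, or fill a call up. It gives the time, the measured TCP pose, the force, the opening and the grip force at its end, in the units of the state.
- ctrl.get_state(): the state, without advancing time (a new reading comes with each control period).
- optics.read_camera(name): name is "scene" or "top"; returns the picture (480x640x3 uint8, blue, green, red); there is no depth.
- optics.calibration(name): a dict with "mtx" (3x3 intrinsics, pixels), "cam_to_world" (4x4, takes a point from camera to world coordinates). Camera axes: x right, y up, looking along -z (the intrinsics and any distortion apply to the point x, -y, -z); pixel columns grow to the right and rows downward; lengths in mm; the calibration is good to about 2 mm. A picture is of the moment at which its call begins. calibration takes no time and is no camera call.
- finish_job(): hands the job in; it is judged then, once.
The state is a dict: "time": time; "qpos": joint angles; "qvel": joint speeds; "tau": joint torques, N m; "tool_pos": TCP position; "eef_rot": TCP orientation; "contact_force": force on the tool from outside, world axes, zero at the start; "wrist_torque": the same for the moment, N m; "gripper_width": opening from 0.0 (shut) to 1.0 (fully open); "gripper_force": force on a finger pad.
Only numpy, scipy, OpenCV 4.12 (cv2) and the standard library are available. Lean on these libraries where they do the work, as an engineer would, in place of code of your own. Each camera call takes 0.05 s, during which the arm holds its last target. There are 200 camera calls.

## Task

Push the white gel cassette along the casting stand's channel until it sits fully home and square against the end stop, and only then flip the red cam lever over its dead centre so that it snaps shut and the foot clamps the cassette. Leave the bottle, the petri dish and the gel comb beside the stand undisturbed.

Things in the scene. Friction and masses are not known exactly. Their poses are not given: they have to be found in the camera images.
- stand: Grey gel-casting stand fixed to the bench; base plate x -120 to +100, y +-75, 10 mm thick. Origin on the bench; z up, +x along the channel to the end stop, +y the side to which the open lever leans. Channel floor z = 10 mm, between white rails with inner faces y = +-49 and tops z = 22 mm, x -120 to +70.
- stop_face (a point): Middle of the end stop's black face: x = +70, y = 0, z = 22 mm of the stand; the stop's top is at z = 34 mm.
- bridge_top (a point): Middle of the top of the aluminium bridge across the channel (x 25 to 55, y +-73 mm, underside z = 62, top z = 76 mm of the stand). Two cheeks on its middle (y +-15 mm, to z = 116 mm) carry the lever.
- cassette: Loose white flat gel cassette, 100 (x) x 90 (y) x 18 mm, 0.2 to 0.42 kg, in the channel with 4 mm play each side. Origin: centre of its underside; +x end goes to the stop. At its rear edge (x = -50 to -40 mm) stands a blue push tab 56 mm wide, top 35 mm above the underside. Home: origin at x = +20 mm of the stand; it starts 40 to 60 mm short.
- cam_lever (a joint): Angle of the red cam lever (rad): 0 open (at its stop), 65 deg above level on the stand's +y side; grows as it turns about the stand's +x axis, over the top and down to the -y side; upright 0.44; dead centre near 1.2; 1.65 shut (at its stop), 20 deg above level. Springs back to 0 short of dead centre, snaps to 1.65 beyond. At most about 9 N at the tip.
- lever_pivot (a point): Pivot of the lever, in the stand's frame at x = +40, y = 0, z = 105 mm.
- lever_tip (a point): Centre of the red rounded crossbar at the lever's end, 80 mm from the pivot: a cylinder of radius 10 mm, 18 mm long along the stand's x, at the end of a flat arm 14 mm wide and 9 mm thick.
- clamp_foot: Round black rubber foot, 27 mm across, under the bridge at x = +40, y = 0 of the stand. Origin: centre of its underside, 35 mm above the bench with the lever open; the lever lowers it, and shut it presses on the cassette's top (28 mm above the bench) with about 8 N. Shut too early it blocks the channel.
- bottle: Small bottle with red cap, 44 mm across, 85 mm tall, standing beside the stand; origin: centre of its underside.
- petri: Petri dish with lid, 62 mm across, 14 mm high, beside the stand; origin: centre of its underside.
- comb: White gel comb lying flat, 35 x 100 x 8 mm, beside the stand; origin: centre of its underside.

How it is judged:
By the outcome, as a careful person would: the job done as asked, in the order asked, and still so for the second after the job is handed in, with the robot touching nothing.
It also fails if it takes over 45 s, if anything falls off the work surface, if the arm or the gripper's body presses on something with over 40 N, if the wrist force passes 120 N, or if a joint passes its speed limit or range.

## Working session

There is one attempt and no reset: what is moved stays moved. The work goes in short steps, Python scripts to look and compute and a shell command to move; the robot and the scene stay as the last step left them, time stands still between calls to the robot, and variables do not carry over. Pictures are saved under pics/ and viewed, at most 10 in all, crops included, and the job is handed in when it is done.

```bash
mkdir -p pics; ls; python3 - <<'E'
from station import ctrl, optics
import cv2
for n in("scene","top"):
    cv2.imwrite(f"pics/{n}0.png",optics.read_camera(n)); c=optics.calibration(n); print(n,c)
s=ctrl.get_state();print(s)
E
```

```text
pics
scene {'mtx': array([[502.65256204,   0.        , 322.15712042],
       [  0.        , 502.65256204, 243.21124834],
       [  0.        ,   0.        ,   1.        ]]), 'cam_to_world': array([[-8.06831414e-01,  3.93755221e-01, -4.40431487e-01,
         1.61374177e+02],
       [-5.90485387e-01, -5.61092836e-01,  5.80087785e-01,
         6.13372975e+02],
       [-1.87103581e-02,  7.28101405e-01,  6.85214030e-01,
         7.54611883e+02],
       [ 0.00000000e+00,  0.00000000e+00,  0.00000000e+00,
         1.00000000e+00]])}
top {'mtx': array([[435.30590529,   0.        , 324.76006179],
       [  0.        , 435.30590529, 235.86047669],
       [  0.        ,   0.        ,   1.        ]]), 'cam_to_world': array([[ 2.55548708e-02,  9.88050351e-01, -1.51998202e-01,
         4.21276953e+02],
       [-9.99641359e-01,  2.64746856e-02,  4.03042015e-03,
         7.12524254e+01],
       [ 8.00636266e-03,  1.51840692e-01,  9.88372552e-01,
         9.78781757e+02],
       [ 0.00000000e+00,  0.00000000e+00,  0.00000000e+00,
         1.00000000e+00]])}
{'time': 0.1, 'qpos': array([ 1.36726998,  0.50177579, -0.42679586,  1.55130061,  0.22079225,
        1.13829349, -0.21026595]), 'qvel': array([-0.00145073, -0.001934  , -0.0022459 , -0.00146804,  0.00105197,
       -0.00041432, -0.00027801]), 'tau': array([-1.12352261e-02, -5.67870426e+01, -5.83815962e+00, -2.79913974e+01,
       -6.88308198e-02,  2.41746695e-02,  7.37130267e-05]), 'tool_pos': array([ 292.16498309, -579.95602941,  225.78608698]), 'eef_rot': array([ 9.72886861e-01,  2.31279935e-01, -1.63291374e-04, -8.48581497e-04]), 'contact_force': array([-0.04627341,  0.12285615, -0.3131235 ]), 'wrist_torque': array([0.02949614, 0.06476083, 0.02092065]), 'gripper_force': 0.0, 'gripper_width': 1.0008335930950927}
```

View pics/scene0.png

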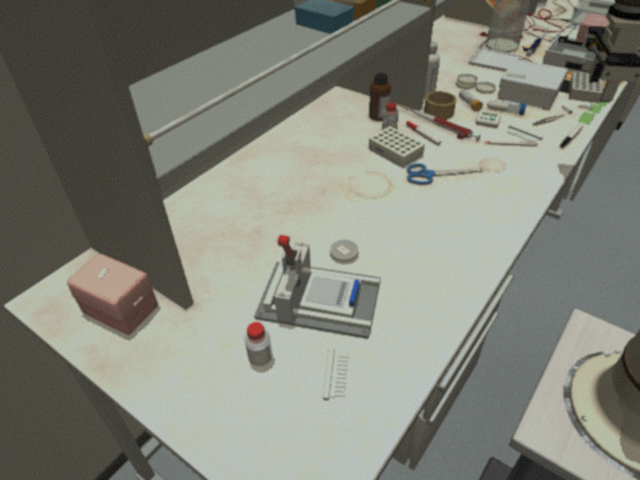

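View pics/top0.png

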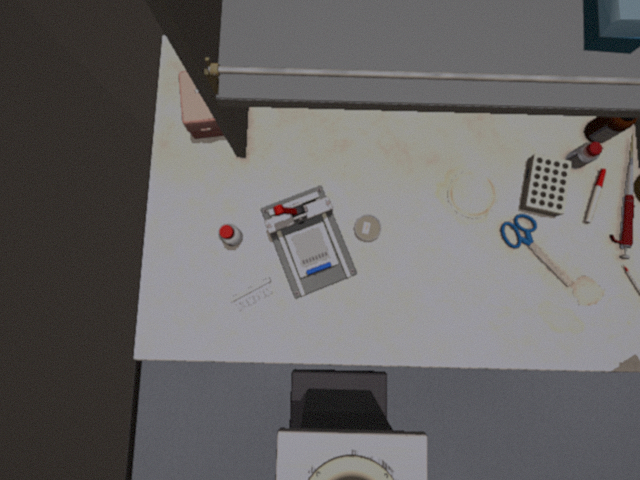

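The scene view has the stand near (320,298), bottle (258,345), petri dish (344,250) and comb (335,375). In the top view the stand is at (310,242), with its channel pointing up and slightly left, and the blue tab at (318,268). I'll enlarge the top view to pick points.

```bash
cat > h.py <<'E'
from station import ctrl, optics
import cv2, numpy as np
from scipy.spatial.transform import Rotation as R
def ray(n,u,v):
    c=optics.calibration(n);K=c["mtx"];T=c["cam_to_world"]
    d=np.array([(u-K[0,2])/K[0,0],-(v-K[1,2])/K[1,1],-1]);return T[:3,3],T[:3,:3]@d
def onz(n,u,v,z):
    o,d=ray(n,u,v);return o+d*(z-o[2])/d[2]
def proj(n,p):
    c=optics.calibration(n);K=c["mtx"];T=c["cam_to_world"]
    q=T[:3,:3].T@(np.asarray(p,float)-T[:3,3]);return np.array([K[0,2]+K[0,0]*q[0]/-q[2],K[1,2]-K[1,1]*q[1]/-q[2]])
E
python3 - <<'E'
from h import *
im=cv2.imread("pics/top0.png")[170:310,220:400]
a=cv2.resize(im,None,fx=4,fy=4,interpolation=cv2.INTER_CUBIC)
cv2.imwrite("pics/t1.png",a)
im=cv2.imread("pics/top0.png");hsv=cv2.cvtColor(im,cv2.COLOR_BGR2HSV)
m=cv2.inRange(hsv,(105,120,60),(130,255,255));m[:,:220]=0;m[:,400:]=0
c=max(cv2.findContours(m,0,2)[0],key=cv2.contourArea);r=cv2.minAreaRect(c);print("tab",r,cv2.boxPoints(r).tolist())
im=cv2.imread("pics/scene0.png")[220:410,220:400]
cv2.imwrite("pics/s1.png",cv2.resize(im,None,fx=3.1,fy=3.1,interpolation=cv2.INTER_CUBIC))
E
```

```text
tab ((318.427001953125, 268.29925537109375), (4.442659854888916, 24.690935134887695), 70.01689147949219) [[306.065673828125, 270.4306335449219], [329.27008056640625, 261.9927062988281], [330.788330078125, 266.1678771972656], [307.58392333984375, 274.6058044433594]]
```

View pics/t1.png

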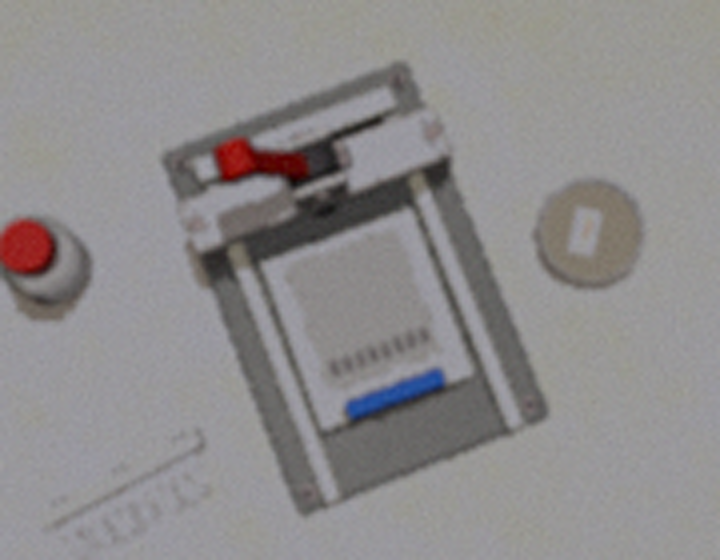

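View pics/s1.png

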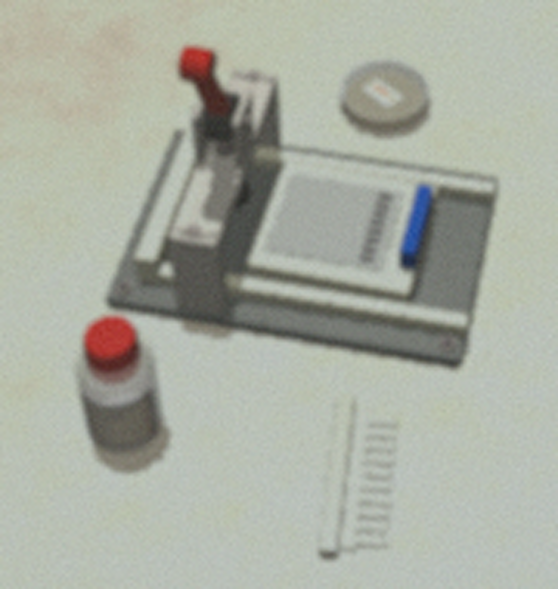

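The top crop shows the base plate corners at about (165,152), (403,65), (547,410) and (305,515). The scene crop has them at (108,303), (497,180) and (460,363). The lever is open and the cassette is short of the stop. Next I'll fit the stand pose.

```bash
python3 - <<'E'
from h import *
def fit(L,W):
    L=np.array(L,float);W=np.array(W);cl,cw=L.mean(0),W.mean(0)
    H=(L-cl).T@(W-cw);th=np.arctan2(H[0,1]-H[1,0],H[0,0]+H[1,1])
    r=np.array([[np.cos(th),-np.sin(th)],[np.sin(th),np.cos(th)]]);t=cw-r@cl
    return th,t,(W-(L@r.T+t)).round(1).tolist()
f=lambda x,y,s,o:((x+.5)/s-.5+o[0],(y+.5)/s-.5+o[1])
L=[(100,75),(100,-75),(-120,-75),(-120,75)]
P=[onz("top",*f(x,y,4,(220,170)),10)[:2] for x,y in[(165,152),(403,65),(547,410),(305,515)]]
print(fit(L,P))
P2=[onz("scene",*f(x,y,3.1,(220,220)),10)[:2] for x,y in[(108,303),(497,180),(460,363)]]
print(fit([L[0],L[2],L[3]],P2))
th,t,_=fit(L+[L[0],L[2],L[3]],P+P2);print(np.degrees(th),t)
r=np.array([[np.cos(th),-np.sin(th)],[np.sin(th),np.cos(th)]])
print("tab local",[(r.T@(onz("top",*p,45)[:2]-t)).round(1) for p in[(318.4,268.0),(306.1,270.4),(329.3,262)]])
for n,p,z in[("bottle",onz("top",*f(27,246,4,(220,170)),85),0),("petri",onz("top",*f(592,230,4,(220,170)),14),0),("tip",onz("top",*f(234,160,4,(220,170)),105+80*np.sin(np.radians(65))),0),
 ("comb1",onz("top",*f(45,528,4,(220,170)),4),0),("comb2",onz("top",*f(203,440,4,(220,170)),4),0)]:
  print(n,p.round(),(r.T@(p[:2]-t)).round())
s=ctrl.get_state();print(R.from_quat(s["eef_rot"]).as_matrix().round(3))
for q in [(-130,0,130),(-130,0,35)]: print(r@q[:2]+t)
E
```

```text
(np.float64(0.40938697842157296), array([568.42394336, 108.12626604]), [[0.9, -2.7], [-4.2, 1.2], [2.4, 3.4], [0.8, -1.8]])
(np.float64(0.4106226900740354), array([564.82711208, 112.85990663]), [[-2.6, -1.9], [0.4, 1.7], [2.2, 0.2]])
23.341024225253737 [566.88091394 110.07105879]
tab local [array([-78.4,   0.3]), array([-73.4,  26.7]), array([-75.1, -26.2])]
bottle [563. 272.  85.] [ 61. 150.]
petri [592. -29.  14.] [ -32. -137.]
tip [592. 157. 178.] [42. 33.]
comb1 [419. 271.   4.] [-72. 206.]
comb2 [469. 186.   4.] [-60. 108.]
[[ 0.893  0.45  -0.001]
 [ 0.45  -0.893  0.002]
 [ 0.    -0.002 -1.   ]]
[447.51973274  58.56466672]
[447.51973274  58.56466672]
```

```bash
cat >> h.py <<'E'
th=np.radians(23.4);t=np.array([567.,110.]);r=np.array([[np.cos(th),-np.sin(th)],[np.sin(th),np.cos(th)]])
def st():
    s=ctrl.get_state();p=s["tool_pos"];M=R.from_quat(s["eef_rot"]).as_matrix();F=s["contact_force"]
    print("t",s["time"],"local",(r.T@(p[:2]-t)).round(1),"z",p[2].round(1),"yaw",np.degrees(np.arctan2(M[1,0],M[0,0])).round(2),"zaxis",M[:,2].round(3),"F",(r.T@F[:2]).round(1),F[2].round(1),"w",round(s["gripper_width"],3))
if __name__=="__main__": st()
E
python3 -m creep '[[[0,0,0],[0,0,0.55],14],[[0.7,-0.9,0],[0,0,0],14],[[0.7,-0.9,0],[0,0,0],14],[[0.7,-0.9,0],[0,0,0],14],[[0.7,-0.9,0],[0,0,0],14]]'; python3 h.py
python3 -m creep '[[[0.7,-0.9,0],[0,0,0],14],[[0.7,-0.9,0],[0,0,0],14],[[0.7,-0.9,0],[0,0,0],14],[[0.7,-0.9,0],[0,0,0],14],[[0.7,-0.9,0],[0,0,0],14]]'; python3 h.py
```

```text
time: 0.52
tool_pos: [326.5, -446.2, 226.1]
eef_rot: [0.979, 0.203, -0.0, -0.001]
contact_force: [0.7, 0.9, -0.8]
gripper_width: 0.687
gripper_force: 0.0
t 0.5167 local [-441.6 -414.9] z 226.1 yaw 23.42 zaxis [-0.     0.001 -1.   ] F [1.  0.5] -0.8 w 0.687
time: 0.93
tool_pos: [369.1, -280.5, 226.5]
eef_rot: [0.979, 0.203, -0.0, -0.0]
contact_force: [0.9, -0.1, 0.6]
gripper_width: 0.325
gripper_force: 0.0
t 0.9333 local [-336.8 -279.8] z 226.5 yaw 23.44 zaxis [-0.  0. -1.] F [ 0.8 -0.4] 0.6 w 0.325
```

```bash

python3 -m creep '[[[0.72,-0.92,0],[0,0,0],14],[[0.72,-0.92,0],[0,0,0],14],[[0.72,-0.92,0],[0,0,0],14],[[0.72,-0.92,0],[0,0,0],14],[[0.72,-0.92,0],[0,0,0],14]]' >/dev/null; 
python3 -m creep '[[[0.72,-0.92,0],[0,0,0],14],[[0.72,-0.92,0],[0,0,0],14],[[0.72,-0.9,0],[0,0,0],14],[[0.7,-0.9,0],[0,0,0],14],[[0.5,-0.5,0],[0,0,0],14]]' >/dev/null; python3 h.py
python3 -m creep '[[[0,0,0.9],[0,0,0],14],[[0,0,0.9],[0,0,0],14],[[0,0,0.9],[0,0,0],14],[[0,0,0.9],[0,0,0],14],[[0,0,0],[0,0,0],14]]'>/dev/null; python3 h.py; python3 - <<'E'
from h import *
im=optics.read_camera("top")[170:320,220:400]
cv2.imwrite("pics/t2.png",cv2.resize(im,None,fx=4,fy=4,interpolation=cv2.INTER_CUBIC))
E
```

```text
t 1.7667 local [-127.3  -15.5] z 226.9 yaw 23.65 zaxis [ 0.001  0.001 -1.   ] F [-0.3 -0.4] -0.2 w 0.153
t 2.1833 local [-132.6  -17.9] z 114.4 yaw 23.47 zaxis [-0.009  0.    -1.   ] F [-0.7  0.5] 0.4 w 0.15
```

View pics/t2.png

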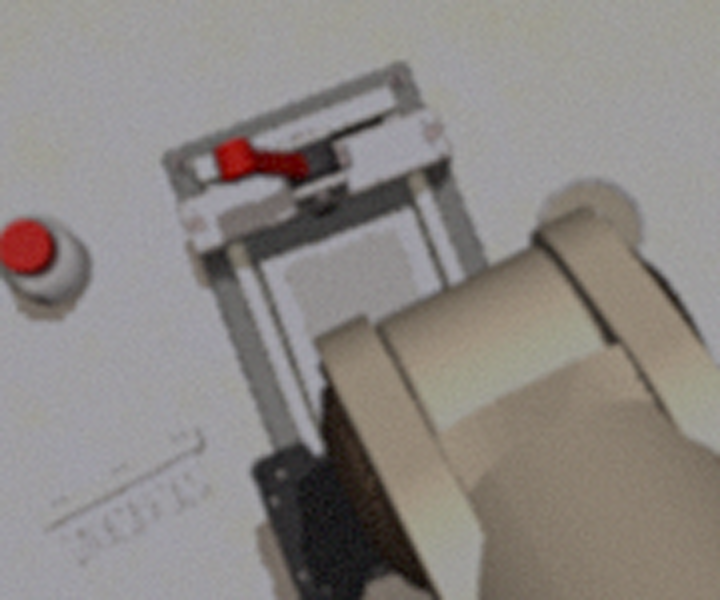

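The arm hides the cassette in the top view, and everything else is unchanged: lever tip at (236,160), bottle cap at (27,246). I'll centre the tool and descend behind the tab.

```bash

python3 -m creep '[[[0.2,-0.6,0.5],[0,0,0],14],[[0,0,0.8],[0,0,0],14],[[0,0,0.8],[0,0,0],14],[[0,0,0.5],[0,0,0],14],[[0,0,0],[0,0,0],14]]' >/dev/null;python3 h.py; python3 - <<'E'
from h import *
im=optics.read_camera("scene")[200:410,220:440]
cv2.imwrite("pics/s2.png",cv2.resize(im,None,fx=2.8,fy=2.8,interpolation=cv2.INTER_CUBIC))
E
```

```text
t 2.65 local [-123.5   -1.1] z 40.0 yaw 23.44 zaxis [-0.002 -0.    -1.   ] F [-0.2  0.1] -0.4 w 0.148
```

View pics/s2.png

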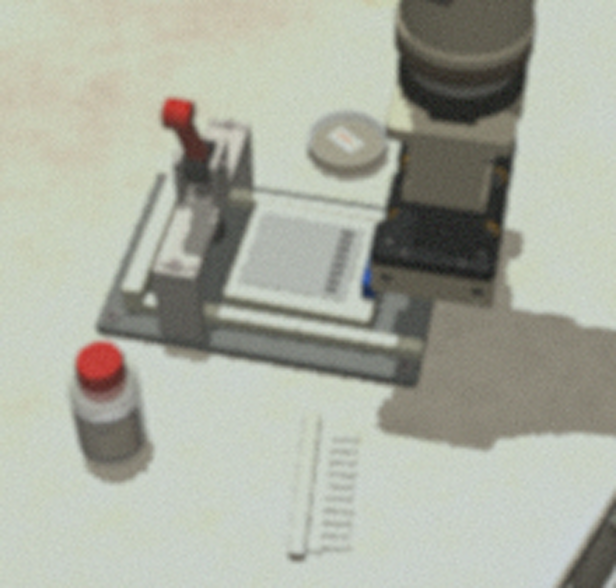

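The gripper is behind the blue tab at (370,280), and nothing has been disturbed. Next I lower a little and push slowly.

```bash

python3 -m creep '[[[0,-0.04,0.27],[0,0,0],14],[[0.3,0,0],[0,0,0],14],[[0.3,0,0],[0,0,0],14],[[0.2,0,0],[0,0,0],14],[[0.15,0,0],[0,0,0],14]]' >/dev/null;python3 h.py
python3 -m creep '[[[0.15,0,0],[0,0,0],14],[[0.15,0,0],[0,0,0],14],[[0.15,0,0],[0,0,0],14],[[0.15,0,0],[0,0,0],14],[[0.15,0,0],[0,0,0],14]]' >/dev/null;python3 h.py
```

```text
t 3.1167 local [-92.4  -0.2] z 33.5 yaw 23.43 zaxis [ 0.002  0.    -1.   ] F [-2.7 -0.5] 2.1 w 0.151
t 3.5333 local [-71.2   0.3] z 32.5 yaw 23.45 zaxis [ 0.  0. -1.] F [-1.   0.3] -1.4 w 0.156
```

```bash

python3 -m creep '[[[0.15,0,0],[0,0,0],14],[[0.15,0,0],[0,0,0],14],[[0.15,0,0],[0,0,0],14],[[0.15,0,0],[0,0,0],14],[[0.1,0,0],[0,0,0],14]]' >/dev/null;python3 h.py
python3 -m creep '[[[0.05,0,0],[0,0,0],14],[[0.05,0,0],[0,0,0],14],[[0.05,0,0],[0,0,0],14],[[0.05,0,0],[0,0,0],14],[[0.05,0,0],[0,0,0],14]]' >/dev/null;python3 h.py
```

```text
t 3.95 local [-49.9   0.2] z 32.6 yaw 23.45 zaxis [ 0.  0. -1.] F [-0.8  0.7] -1.9 w 0.154
t 4.3667 local [-42.9   0.1] z 32.6 yaw 23.45 zaxis [ 0.001  0.    -1.   ] F [-1.5  0.1] -0.6 w 0.153
```

```bash

python3 -m creep '[[[0.04,0,0],[0,0,0],14],[[0.04,0,0],[0,0,0],14],[[0.04,0,0],[0,0,0],14],[[0,0,0],[0,0,0],14],[[0,0,0],[0,0,0],14]]' >/dev/null;python3 h.py
python3 -m creep '[[[0.04,0,0],[0,0,0],14],[[0.04,0,0],[0,0,0],14],[[0.04,0,0],[0,0,0],14],[[0,0,0],[0,0,0],14],[[0,0,0],[0,0,0],14]]' >/dev/null;python3 h.py
```

```text
t 4.7833 local [-39.6   0.1] z 32.7 yaw 23.44 zaxis [ 0. -0. -1.] F [-3.  -0.7] 0.6 w 0.153
t 5.2 local [-39.5   0.1] z 32.1 yaw 23.43 zaxis [-0.006 -0.003 -1.   ] F [-9.8  1.7] 7.6 w 0.153
```

```bash

python3 -m creep '[[[0.04,0,0],[0,0,0],14],[[0.04,0,0],[0,0,0],14],[[0.04,0,0],[0,0,0],14],[[0,0,0],[0,0,0],14],[[0,0,0],[0,0,0],14]]' >/dev/null;python3 h.py
```

```text
t 5.6167 local [-39.5   0. ] z 31.6 yaw 23.42 zaxis [-0.012 -0.007 -1.   ] F [-18.3   0.2] 15.1 w 0.154
```

The tool is hard against the stop at the predicted home position. I'll back off, rise and check.

```bash

python3 -m creep '[[[-0.3,0,0],[0,0,0],14],[[-0.6,0,0],[0,0,0],14],[[-0.9,0,-0.1],[0,0,0],14],[[-0.5,0,-0.8],[0,0,0],0],[[0,0,-1],[0,0,0],0]]' >/dev/null;python3 h.py
python3 -m creep '[[[-0.9,0,-1],[0,0,0],0],[[-0.9,0,-1],[0,0,0],0],[[-0.8,0,-1],[0,0,0],0],[[0,0,-1],[0,0,0],0],[[0,0,-0.8],[0,0,0],0]]' >/dev/null;python3 h.py; python3 - <<'E'
from h import *
a=optics.read_camera("top")[170:320,220:400];b=optics.read_camera("scene")[200:350,230:410]
cv2.imwrite("pics/c3.png",cv2.resize(np.hstack([a,b]),None,fx=2.2,fy=2.2*1.5,interpolation=cv2.INTER_CUBIC))
for n,im in(("a",a),("b",b)): cv2.imwrite(f"pics/{n}3.png",im)
# predicted home features
W=lambda x,y,z:np.r_[r@[x,y]+t,z]
for p in[(-30,28,45),(-30,-28,45),(-20,28,45),(-20,-28,45)]:print(p,proj("top",W(*p)).round(1),proj("scene",W(*p)).round(1))
for n,im,o in(("top",a,(220,170)),("scene",b,(230,200))):
    m=cv2.inRange(cv2.cvtColor(im,cv2.COLOR_BGR2HSV),(105,120,60),(130,255,255))
    c=cv2.findContours(m,0,2)[0]
    if c:
        q=cv2.minAreaRect(max(c,key=cv2.contourArea));print(n,(cv2.boxPoints(q)+o).round(1).tolist(),q[2])
E
```

```text
t 6.0333 local [-106.5    0.5] z 88.0 yaw 23.46 zaxis [-0.007 -0.001 -1.   ] F [ 0.3 -0.6] 0.1 w 0.053
t 6.45 local [-179.3   -0.4] z 235.8 yaw 23.43 zaxis [ 0.004 -0.002 -1.   ] F [ 1.3 -0.1] 0.8 w 0.0
(-30, 28, 45) [298.2 251.9] [325.5 295.8]
(-30, -28, 45) [322.3 242.3] [331.8 274.2]
(-20, 28, 45) [296.5 247.6] [320.3 294.9]
(-20, -28, 45) [320.6 238.1] [326.8 273.4]
top [[297.2, 247.9], [319.8, 238.9], [321.4, 243.0], [298.8, 252.1]] 68.19859313964844
scene [[320.2, 299.1], [327.5, 275.5], [331.9, 276.9], [324.6, 300.5]] 17.10272979736328
```

View pics/c3.png

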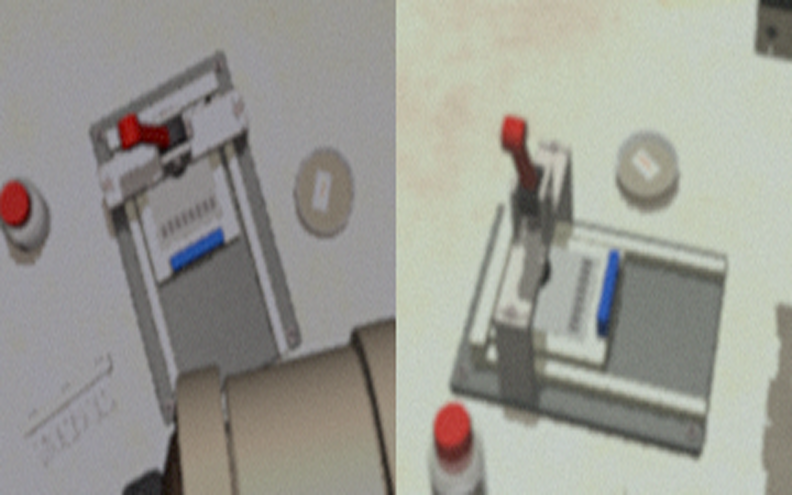

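The cassette is home and square: in the top view the tab is at (309,246), which matches the prediction to within 1 px, with matching tilt. The lever is still open, tip at (278,210). Next I move to the +y side of the lever tip.

```bash

python3 -m creep '[[[0.7,-0.3,0],[0,0,0],0],[[0.8,-0.3,0],[0,0,0],0],[[0.8,-0.3,0],[0,0,0],0],[[0.8,-0.3,0],[0,0,0],0],[[0.8,-0.3,0],[0,0,0],0]]' >/dev/null
python3 -m creep '[[[0.8,-0.3,0],[0,0,0],0],[[0.8,-0.4,0],[0,0,0],0],[[0.8,-0.4,0],[0,0,0],0],[[0.8,-0.3,0],[0,0,0],0],[[0.3,0,0],[0,0,0],0]]' >/dev/null;python3 h.py
python3 -m creep '[[[0,0,0],[0,0,0],0],[[0,0,0],[0,0,0],0],[[0,0,0],[0,0,0],0],[[0,0,0],[0,0,0],0],[[0,0,0],[0,0,0],0]]' >/dev/null;python3 h.py
```

```text
t 7.3833 local [45.6 90.7] z 232.8 yaw 23.64 zaxis [ 0.001  0.004 -1.   ] F [-0.   0.7] 0.4 w 0.006
t 7.8 local [41.8 86.2] z 233.8 yaw 23.39 zaxis [ 0.    -0.001 -1.   ] F [ 0.6 -0.3] -0.9 w 0.004
```

```bash

python3 -m creep '[[[-0.05,0,0.7],[0,0,0],0],[[0,0,0.7],[0,0,0],0],[[0,0,0.65],[0,0,0],0],[[0,0.3,0],[0,0,0],0],[[0,0.2,0],[0,0,0],0]]' >/dev/null;python3 h.py
python3 - <<'E'
from h import *
a=optics.read_camera("top")[150:300,200:380];b=optics.read_camera("scene")[180:330,210:390]
cv2.imwrite("pics/c4.png",cv2.resize(np.hstack([a,b]),None,fx=2.2,fy=2.2,interpolation=cv2.INTER_CUBIC))
E
```

```text
t 8.2167 local [40.1 70.8] z 171.8 yaw 23.44 zaxis [-0.001 -0.001 -1.   ] F [-0.  -0.6] 0.9 w 0.005
```

View pics/c4.png

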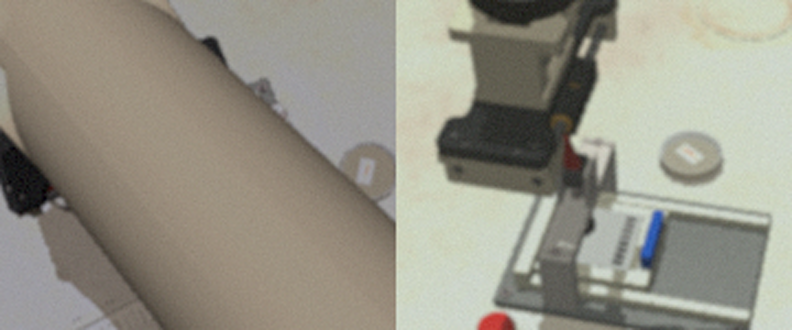

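In the scene half of the picture the gripper stands on the +y side of the lever at (570,150), and the cassette tab at (652,238) is unchanged. Next I push the lever along its arc.

```bash

python3 -m creep '[[[0,0.27,0],[0,0,0],0],[[0,0.3,-0.1],[0,0,0],0],[[0,0.3,-0.08],[0,0,0],0],[[0,0.3,-0.06],[0,0,0],0],[[0,0.27,-0.03],[0,0,0],0]]' >/dev/null;python3 h.py
python3 -m creep '[[[0,0.25,0],[0,0,0],0],[[0,0.25,0],[0,0,0],0],[[0,0.2,0.04],[0,0,0],0],[[0,0.2,0.06],[0,0,0],0],[[0,0,0],[0,0,0],0]]' >/dev/null;python3 h.py
```

```text
t 8.7333 local [41.8 34.2] z 183.8 yaw 23.64 zaxis [-0.     0.006 -1.   ] F [-8.7 13.3] 21.2 w 0.003
t 9.15 local [45.4  2.1] z 184.2 yaw 23.45 zaxis [ 0.01   0.003 -1.   ] F [-3.6  2.4] 28.0 w 0.005
```

```bash

python3 - <<'E'
from h import *
b=optics.read_camera("scene")[170:350,210:390]
cv2.imwrite("pics/c5.png",cv2.resize(b,None,fx=3.3,fy=3.3,interpolation=cv2.INTER_CUBIC))
E
```

```text
(no output)
```

View pics/c5.png

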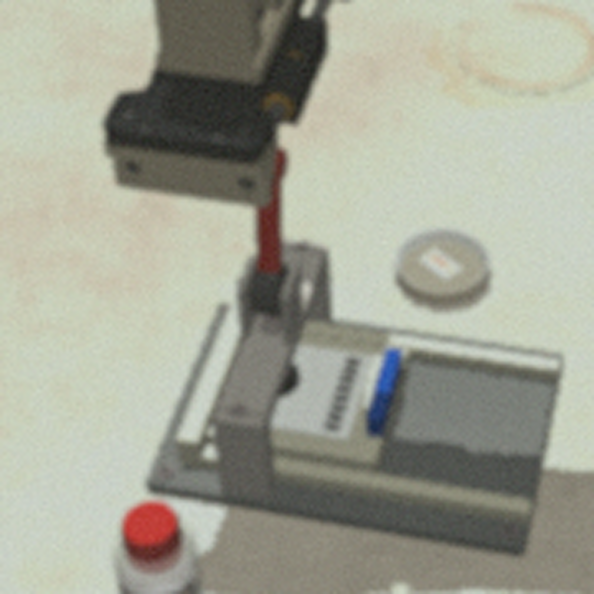

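```bash

python3 - <<'E'
from h import *
b=cv2.imread("pics/c5.png");s=3.3
hsv=cv2.cvtColor(b,cv2.COLOR_BGR2HSV);m=cv2.inRange(hsv,(0,110,50),(8,255,255))|cv2.inRange(hsv,(170,110,50),(180,255,255));m[300:]=0
ys,xs=np.nonzero(m)
for y in range(ys.min(),ys.max(),8):
    q=xs[ys==y];print(y,q.min(),q.max(),end="; ")
W=lambda x,y,z:np.r_[r@[x,y]+t,z]
f=lambda p:((proj("scene",W(*p))-(210,170)+.5)*s).round()
print()
for d in(65,80,90,100,110,120):
    c,q=np.cos(np.radians(d)),np.sin(np.radians(d));print(d,"tip",f((40,80*c,105+80*q)),"mid",f((40,40*c,105+40*q)))
for p in[(45,2,184),(45,21,184),(45,-17,184),(36,-17,184),(36,21,184),(45,2,250)]:print("fin",p,f(p))
E
```

```text
152 279 279; 160 276 282; 168 277 280; 176 277 278; Traceback (most recent call last):
  File "<stdin>", line 6, in <module>
    return umr_minimum(a, axis, None, out, keepdims, initial, where)
ValueError: zero-size array to reduction operation minimum which has no identity
```

```bash

python3 - <<'E'
from h import *
b=cv2.imread("pics/c5.png").astype(int);s=3.3
m=(b[...,2]>b[...,1]*1.5)&(b[...,2]>b[...,0]*1.5)&(b[...,2]>60);m[300:]=0
for y in range(140,300,10):
    q=np.nonzero(m[y,240:320])[0]+240
    if len(q):print(y,q.min(),q.max(),end="; ")
W=lambda x,y,z:np.r_[r@[x,y]+t,z]
f=lambda p:((proj("scene",W(*p))-(210,170)+.5)*s).round()
print()
for d in(65,80,90,100,110,120):
    c,q=np.cos(np.radians(d)),np.sin(np.radians(d));print(d,"tip",f((40,80*c,105+80*q)),"mid",f((40,40*c,105+40*q)))
for p in[(45,2,184),(45,21,184),(45,-17,184),(36,-17,184),(36,21,184),(45,2,250)]:print("fin",p,f(p))
E
```

```text
160 276 283; 170 276 281; 190 273 277; 200 272 277; 210 260 277; 220 260 276; 230 260 276; 240 260 278; 250 261 278; 260 259 278; 270 259 278; 
65 tip [243. 234.] mid [257. 262.]
80 tip [253. 199.] mid [262. 246.]
90 tip [260. 180.] mid [265. 236.]
100 tip [267. 165.] mid [268. 228.]
110 tip [274. 154.] mid [272. 223.]
120 tip [281. 148.] mid [275. 219.]
fin (45, 2, 184) [250. 183.]
fin (45, 21, 184) [240. 207.]
fin (45, -17, 184) [260. 160.]
fin (36, -17, 184) [276. 162.]
fin (36, 21, 184) [257. 209.]
fin (45, 2, 250) [241.  83.]
```

The lever has come up to about upright and is following the finger. I'll keep pushing sideways, easing the downward load.

```bash

python3 -m creep '[[[-0.1,0.15,-0.1],[0,0,0],0],[[0,0.15,0],[0,0,0],0],[[0,0.15,0],[0,0,0],0],[[0,0,0],[0,0,0],0],[[0,0,0],[0,0,0],0]]' >/dev/null;python3 h.py
python3 - <<'E'
from h import *
b=optics.read_camera("scene")[170:350,210:390]
b=cv2.resize(b,None,fx=3.3,fy=3.3,interpolation=cv2.INTER_CUBIC);cv2.imwrite("pics/c6.png",b)
b=b.astype(int);m=(b[...,2]>b[...,1]*1.5)&(b[...,2]>b[...,0]*1.5)&(b[...,2]>60);m[300:]=0
for y in range(100,300,10):
    q=np.nonzero(m[y,200:360])[0]+200
    if len(q):print(y,q.min(),q.max(),end="; ")
E
```

```text
t 9.6167 local [ 41.6 -11.4] z 183.4 yaw 23.44 zaxis [ 0.007  0.003 -1.   ] F [3.7 2.5] 7.4 w 0.006
190 264 271; 200 264 280; 210 263 280; 220 263 280; 230 263 279; 240 262 280; 250 262 280; 260 260 280; 270 273 278;
```

```bash

python3 -m creep '[[[0,0.2,0.08],[0,0,0],0],[[0,0.2,0.1],[0,0,0],0],[[0,0.2,0.12],[0,0,0],0],[[0,0.15,0.12],[0,0,0],0],[[0,0,0],[0,0,0],0]]' >/dev/null;python3 h.py
python3 - <<'E'
from h import *
b=optics.read_camera("scene")[170:350,210:390]
b=cv2.resize(b,None,fx=3.3,fy=3.3,interpolation=cv2.INTER_CUBIC);cv2.imwrite("pics/c7.png",b)
b=b.astype(int);m=(b[...,2]>b[...,1]*1.5)&(b[...,2]>b[...,0]*1.5)&(b[...,2]>60);m[300:]=0
for y in range(100,300,10):
    q=np.nonzero(m[y,200:360])[0]+200
    if len(q):print(y,q.min(),q.max(),end="; ")
E
```

```text
t 10.0833 local [ 37.8 -36.3] z 167.5 yaw 23.31 zaxis [ 0.    -0.001 -1.   ] F [-0.2 -0.6] -0.4 w 0.008
180 275 283; 190 273 290; 200 272 289; 210 270 288; 220 269 287; 230 267 285; 240 266 285; 250 265 285; 260 263 282;
```

```bash

python3 - <<'E'
from h import *
W=lambda x,y,z:np.r_[r@[x,y]+t,z]
f=lambda p:((proj("scene",W(*p))-(210,170)+.5)*3.3).round()
for d in(120,130,140,150,160):
    c,q=np.cos(np.radians(d)),np.sin(np.radians(d));print(d,"tip",f((40,80*c,105+80*q)),"mid",f((40,40*c,105+40*q)),"q",f((40,20*c,105+20*q)))
E
python3 -m creep '[[[0.07,0.15,0.12],[0,0,0],0],[[0,0.15,0.15],[0,0,0],0],[[0,0.1,0.15],[0,0,0],0],[[0,0,0],[0,0,0],0],[[0,0,0],[0,0,0],0]]' >/dev/null;python3 h.py
python3 - <<'E'
from h import *
b=optics.read_camera("scene")[170:350,210:390]
b=cv2.resize(b,None,fx=3.3,fy=3.3,interpolation=cv2.INTER_CUBIC);cv2.imwrite("pics/c8.png",b)
b=b.astype(int);m=(b[...,2]>b[...,1]*1.5)&(b[...,2]>b[...,0]*1.5)&(b[...,2]>60);m[300:]=0
for y in range(100,300,10):
    q=np.nonzero(m[y,200:360])[0]+200
    if len(q):print(y,q.min(),q.max(),end="; ")
E
```

```text
120 tip [281. 148.] mid [275. 219.] q [272. 254.]
130 tip [287. 146.] mid [278. 217.] q [274. 253.]
140 tip [293. 148.] mid [281. 218.] q [275. 253.]
150 tip [297. 155.] mid [284. 221.] q [277. 255.]
160 tip [301. 165.] mid [286. 226.] q [278. 257.]
t 10.55 local [ 39.6 -46.3] z 154.1 yaw 23.42 zaxis [-0.002 -0.    -1.   ] F [-0.2 -0.4] 0.4 w 0.01
160 311 314; 190 286 302; 200 283 301; 210 280 298; 220 277 295; 230 275 293; 240 272 291; 250 270 290; 260 268 287;
```

The line of the lever now matches the shut angle, and there is no contact force. I'll lift clear and check.

```bash

python3 -m creep '[[[0,-0.1,-0.6],[0,0,0],0],[[0,0,-1],[0,0,0],0],[[0,0,-1],[0,0,0],0],[[-0.7,0,-0.5],[0,0,0],0],[[-0.9,0,0],[0,0,0],0]]' >/dev/null
python3 -m creep '[[[-1,0,0],[0,0,0],0],[[-1,0,0],[0,0,0],0],[[-1,0,0],[0,0,0],0],[[-1,0,0],[0,0,0],0],[[-1,0,0],[0,0,0],0]]' >/dev/null
python3 -m creep '[[[-0.5,0,0],[0,0,0],0],[[0,0,0],[0,0,0],0],[[0,0,0],[0,0,0],0],[[0,0,0],[0,0,0],0],[[0,0,0],[0,0,0],0]]' >/dev/null;python3 h.py
python3 - <<'E'
from h import *
A=optics.read_camera("top");B=optics.read_camera("scene")
a=A[170:320,220:400];b=B[220:400,230:410]
cv2.imwrite("pics/c9.png",np.hstack([cv2.resize(x,(396,int(396*x.shape[0]/180)),interpolation=cv2.INTER_CUBIC)[:330] for x in(a,b)]))
for n,im in(("top",A[170:320,220:400]),("scene",B[200:400,230:410])):
    o={"top":(220,170),"scene":(230,200)}[n]
    m=cv2.inRange(cv2.cvtColor(im,cv2.COLOR_BGR2HSV),(105,120,60),(130,255,255))
    q=cv2.minAreaRect(max(cv2.findContours(m,0,2)[0],key=cv2.contourArea));print(n,(cv2.boxPoints(q)+o).round(1).tolist(),q[2])
E
```

```text
t 11.85 local [-171.3  -42.9] z 248.4 yaw 23.52 zaxis [ 0.001  0.001 -1.   ] F [-0.  -0.2] -0.0 w 0.007
top [[297.1, 247.7], [319.6, 239.0], [321.2, 243.1], [298.7, 251.9]] 68.74949645996094
scene [[320.6, 299.0], [327.3, 275.5], [331.8, 276.8], [325.1, 300.3]] 15.945395469665527
```

View pics/c9.png

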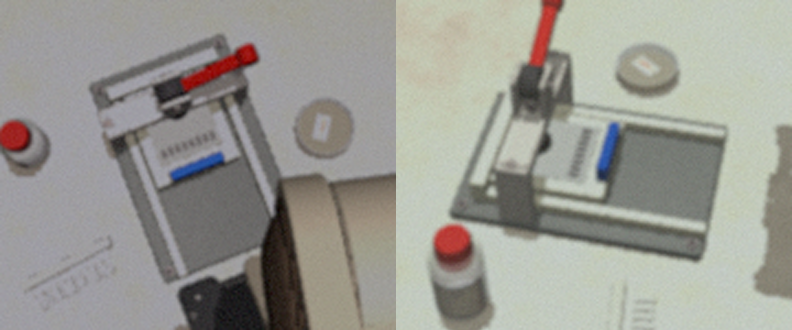

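The lever is shut on the -y side, with its tip at (248,55) in the left half of the picture. The tab is at (197,166), still home. The bottle, dish and comb haven't moved, and the robot is clear.

```bash
python3 -c "
from station import finish_job
print(finish_job())"
```

```text
the job is handed in; nothing more can be done
None
```

The cassette was pushed home and square against the end stop, then the lever was flipped over dead centre and snapped shut; the bottle, petri dish and comb look undisturbed, and the job was handed in at about 12 s.

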